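Vent the espresso machine and take off its filler cap

TASK

Before the little red espresso machine is refilled, let its steam off: press the steam paddle on its side right down to its stop, keep it down for a second and let it spring back up. Then unscrew the black filler cap on top - nobody remembers whether its thread is right- or left-handed, so feel which way it gives and never force it - and lift it straight off. Finish still holding the cap upright in the gripper, about a hand's width above the filler neck so that I can wipe the neck; leave the cup, mug and honey jar where they are.

Things in the scene. Friction and masses are not known exactly. Their poses are not given: they have to be found in the camera images.
- espresso_machine: Small red steam espresso machine, black foot 190 x 180 mm, steel boiler top; it stands firm and cannot be shifted. Origin: on the worktop under the housing; its front (group head, drip tray) looks along its own -x, z up. The flat boiler top, 90 mm across, is 165 mm above the worktop; the filler neck's upright axis is at own (20, 0) mm. The portafilter handle points to front left at 90 mm height.
- neck_mouth (a point): Centre of the filler neck's open mouth, under the cap, on the neck's axis, 197 mm above the worktop (32 mm above the boiler top); frame parallel to the machine's. Quick thread: the cap turns 65 to 110 degrees (1.15 to 1.9 rad) from screwed down to come free, then lifts straight off; before 60 degrees it cannot be lifted (3 mm of play).
- filler_cap: Black fluted round screw cap, 47 mm across, 40 mm high, about 90 g, red mark on its flat top. Origin: centre of its underside, z up. Screwed down, it is 28 mm below neck_mouth, its top at 209 mm, the mark (own -x) points to the machine's front. Tightening it stops dead within 0.15 rad (over 2 N m is forcing it); loosening it turns easily and rises 2 mm. Thread hand varies and cannot be seen.
- steam_paddle (a joint): Angle of the steam paddle: 0 up at rest, 0.35 rad down on its stop. A spring returns it.
- paddle_pad (a point): Centre of the upper face of the black ribbed pad (32 x 26 mm) at the front end of the steam paddle, on the machine's right (own -y) side, 163 mm above the worktop at rest. The level hinge lies 58 mm behind it along the machine's +x, 6 mm lower; pressed to the stop the pad sinks about 20 mm against at most 6 N of spring force.
- espresso_cup: White espresso cup, 54 mm across, 42 mm high, on the drip grille under the group head. Origin: centre of its underside. Leave alone.
- mug_a: Pink-brown mug, 86 x 116 x 94 mm, to the left of the machine. Origin: centre of its underside. Leave alone.
- honey: Honey jar with a red lid, 58 x 62 mm, 86 mm high, to the right of the machine. Origin: centre of its underside. Leave alone.
Mind the look-alikes: they are no part of the job. Leave any blue or pink look-alike of the filler_cap alone.

How it is judged:
By the outcome, as a careful person would: the job done as asked, in the order asked, and still so for the second after the job is handed in, while the arm keeps its last pose, push and grip.
It also fails if it takes over 64 s, if anything falls off the work surface, if the arm or the gripper's body presses on something with over 40 N, if the wrist force passes 120 N, or if a joint passes its speed limit or range.

ROBOT

A 6-joint arm with a two-finger parallel gripper is mounted at the origin on a cart in front of the work surface, level with it; the furniture and walls round the work are solid. World frame = base frame: x ahead of the robot, y to its left, z up, the work surface at z = 0. Lengths are in m, angles in rad, forces in N, time in s.
With the tool pointing down it reaches from about 0.35 to 0.725 m from the base axis. Payload 6 kg.
Tool frame: the origin (TCP) lies midway between the tips of the shut fingers; the grasp point (between the pads) lies r.grip_point_offset behind it (r.grip_point_offset is the distance from the TCP to the grasp point, in m); z points along the fingers, y is the line along which they close (so a half turn about z gives the same grasp; the last joint's range is limited). The gripper opens to 85 mm and grips with 20 to 120 N. Pads are 22 mm wide; open, the fingers measure 114 mm over their backs; the gripper's body (76 mm by 85 mm) begins 54 mm behind the grasp point. The pads swing forward as they close: fully open they stand 13 mm farther back than shut.
Start: joints at [-1.005, 0.04, 0.085, 0, -1.615, -0.334], TCP at [0.138, -0.584, 0.231] pointing down, gripper open.
Joint ranges: [-2.56, 2.56], [-1.29, 2.01], [-1.08, 1.49], [-3.29, 1.98], [-2.81, -0.18], [-2.99, 2.99]. Speed limits (rad/s): [2.57, 2.57, 3.01, 3.14, 3.14, 3.14].

INTERFACE

Orientations are given as a unit quaternion [w, x, y, z].
In Python, from plant import r, viewer gives the robot as it stands.
- The arm moves only by the shell command python3 -m pendant 'ROWS' [FORCE]. ROWS is JSON, one flat list of numbers, 5 for each row, row after row: the opening, from -1 (shut) to 1 (fully open), then the shift along the world's x, y, z in mm, then the turn about the world's z in degrees. A call has 1 to 8 rows; each row is the pose to reach, as a shift and turn from the pose commanded when the call began; what a row does not reach only later rows make up. A row lasts 1/8 s, in which the tool goes at most 62.5 mm and 10.7 degrees, less where a joint would pass 70% of its speed; a pose out of reach is approached as far as the arm can. A call with a gripper value outside its range is refused whole. The fingers move at their own pace and stop on an object; FORCE is the grip in N (left out, the last holds). Time passes only in rows, so rows that repeat a pose let the fingers close. It gives the time, the measured TCP pose, the force, the opening and the grip force at its end, in the units of the state.
- r.read_state(): the state, without advancing time (a new reading comes with each control period).
- viewer.read_camera(name): name is "side" or "top"; returns a dict with "color" (480x640x3 uint8, red, green, blue), "mtx" (3x3 intrinsics, pixels), "world_to_cam" (4x4, takes a point from world to camera coordinates). Camera axes: x right, y down, z forward; pixel columns grow to the right and rows downward; lengths in m; the calibration is good to about 2 mm. A picture is of the moment at which its call begins. There is no depth.
- r.finish_job(): hands the job in; it is judged then, once.
The state is a dict: "t": time; "joints": joint angles; "dq": joint speeds; "joint_efforts": joint torques, N m; "position": TCP position; "tcp_rot": TCP orientation; "force": force on the tool from outside, world axes, zero at the start; "moment": the same for the moment, N m; "opening": finger opening in m; "gripper_force": force on a finger pad.
Only numpy, scipy, OpenCV 4.12 (cv2) and the standard library are available. Lean on these libraries where they do the work, as an engineer would, in place of code of your own. Each camera call takes 0.05 s, during which the arm holds its last target. There are 200 camera calls.

## Working session

There is one attempt and no reset: what is moved stays moved. The work goes in short steps, Python scripts to look and compute and a shell command to move; the robot and the scene stay as the last step left them, time stands still between calls to the robot, and variables do not carry over. Pictures are saved under pics/ and viewed, at most 10 in all, crops included, and the job is handed in when it is done.

```bash
mkdir -p pics; ls
cat > h.py <<'E'
import numpy as np,cv2
from plant import r,viewer
def shot(n,f=None):
    c=viewer.read_camera(n)
    if f: cv2.imwrite('pics/'+f,c['color'][:,:,::-1])
    return c
def ray(c,u,v):
    W=np.array(c['world_to_cam']);R=W[:3,:3];t=W[:3,3]
    return -R.T@t, R.T@np.linalg.inv(c['mtx'])@np.array([u,v,1.])
def onz(c,u,v,z):
    o,d=ray(c,u,v);return o+d*(z-o[2])/d[2]
def proj(c,p):
    W=np.array(c['world_to_cam']);q=c['mtx']@(W[:3,:3]@np.array(p)+W[:3,3]);return q[:2]/q[2]
E
python3 - <<'E'
from h import *
a=shot('top','top0.png');b=shot('side','side0.png')
for c in(a,b):print(ray(c,320,240))
s=r.read_state();print(s,r.grip_point_offset)
E
```

```text
pics
(array([0.30939459, 0.06143231, 0.99070113]), array([ 0.206984  , -0.03219475, -0.97787701]))
(array([-0.13238964,  0.95619356,  0.57972444]), array([ 0.54057085, -0.75919803, -0.36330784]))
{'t': 0.1, 'joints': array([-1.00529826e+00,  4.07568332e-02,  8.39005181e-02, -4.10212287e-04,
       -1.61551884e+00, -3.33706804e-01]), 'dq': array([ 0.00010142, -0.000201  ,  0.00116516,  0.00225085, -0.00010122,
        0.00139805]), 'joint_efforts': array([-5.20086876e-03, -3.69344974e+01,  3.48281479e+01,  6.95187405e+00,
       -4.60597759e-03, -2.14798411e-05]), 'position': array([ 0.1378355 , -0.58363966,  0.23036988]), 'tcp_rot': array([-1.58540947e-04, -1.15645269e-01,  9.93290243e-01,  8.00016941e-04]), 'force': array([-0.55126142,  0.44902082,  0.3026346 ]), 'moment': array([-0.01189788, -0.00166043, -0.01247328]), 'gripper_force': 0.0, 'opening': 0.08561305741052776} 0.0187
```

View pics/top0.png

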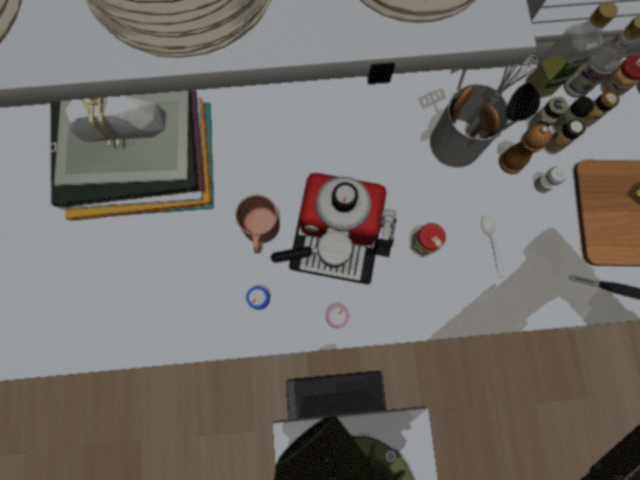

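View pics/side0.png

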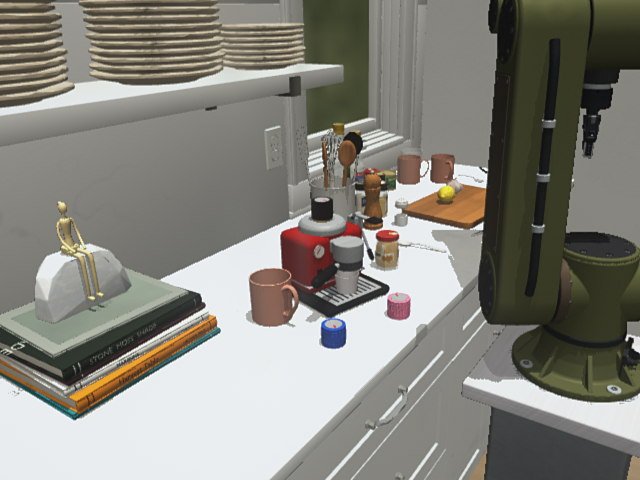

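The top view shows the cap at about (345,194), the paddle at about (388,230), and the machine's front facing down the image, towards the robot. In the side view the cap is at about (321,209). I'll zoom in next.

Run:
```python
from h import *
a=cv2.imread('pics/top0.png')[160:300,270:450];b=cv2.imread('pics/side0.png')[185:315,260:400]
A=cv2.resize(a,(720,560),interpolation=cv2.INTER_CUBIC)
A=cv2.convertScaleAbs(A,alpha=1.4,beta=10)
cv2.imwrite('pics/topz.png',A)
cv2.imwrite('pics/sidez.png',cv2.resize(b,(630,585),interpolation=cv2.INTER_CUBIC))
c=shot('top');print([onz(c,*p).round(4) for p in [] ], onz(c,345,194,.209),onz(c,388,220,.163))
```

```text
[] [ 0.5541796  -0.01655163  0.209     ] [ 0.5109146 -0.0955573  0.163    ]
```

View pics/topz.png

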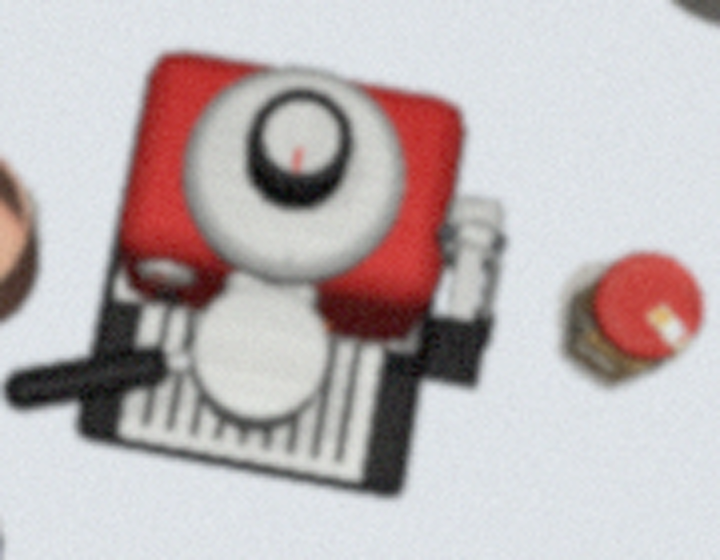

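View pics/sidez.png

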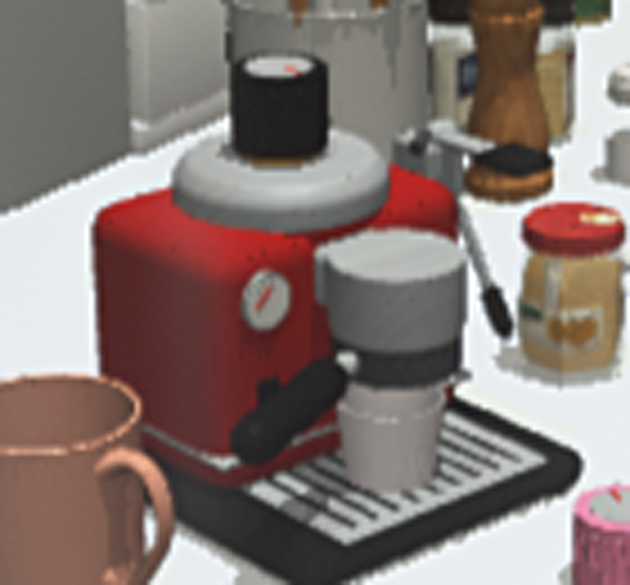

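Run:
```python
from h import *
c=shot('top');s=shot('side')
def tri(u,v):
    (o,d),(p,e)=ray(c,*u),ray(s,*v)
    t=np.linalg.lstsq(np.c_[d,-e],p-o,rcond=None)[0];x,y=o+d*t[0],p+e*t[1];return (x+y)/2,x-y
print('cap',onz(c,345,194,.209),onz(s,322.2,199.7,.209),tri((345,194),(322.2,199.7)))
print('pad',onz(c,384.3,247.5,.163),onz(s,374,220.1,.163),tri((384.3,247.5),(374,220.1)))
f=lambda u,v,z:onz(c,270+u/4,160+v/4,z)
a,b=f(80,435,.02),f(402,493,.02);d=b-a;print('yaw',np.degrees(np.arctan2(d[1],d[0]))+90,np.linalg.norm(d))
print('jar',f(650,305,.086))
# tool x,y axes
from scipy.spatial.transform import Rotation as R
q=r.read_state()['tcp_rot'];print(R.from_quat(np.roll(q,-1)).as_matrix().round(3))
```

```text
cap [ 0.5541796  -0.01655163  0.209     ] [ 0.55138815 -0.01618653  0.209     ] (array([ 0.55331529, -0.01710664,  0.20866824]), array([0.00179444, 0.00108904, 0.00045327]))
pad [ 0.45972722 -0.08219836  0.163     ] [ 0.45547175 -0.07279332  0.163     ] (array([ 0.4607574 , -0.08273364,  0.15901289]), array([-6.02324525e-04, -3.22465955e-04, -5.34408206e-05]))
yaw -15.548348734676225 0.1737306518664752
jar [ 0.48777687 -0.19549624  0.086     ]
[[-0.973 -0.23  -0.   ]
 [-0.23   0.973  0.001]
 [ 0.     0.001 -1.   ]]
```

```bash
python3 -m pendant '[-1,30,48,0,0, -1,62,97,0,0, -1,94,147,0,0, -1,127,197,0,0, -1,159,247,0,0, -1,191,297,0,0, -1,223,347,0,0, -1,255,397,0,0]' 60; python3 -c "
from plant import r
print(r.read_state()['joints'])"
```

```text
t: 1.25
position: [0.3935, -0.185, 0.2315]
tcp_rot: [0.001, -0.116, 0.993, 0.0]
force: [0.9, -0.4, -1.3]
opening: 0.0004
gripper_force: 0.0
[ 2.92243399e-02 -4.13692399e-01 -3.07769260e-01 -1.37820416e-04
 -1.67565717e+00 -1.36792469e+00]
```

```bash
python3 -m pendant '[-1,20,30,0,10, -1,40,60,0,20, -1,60,90,0,30, -1,66,103,0,40, -1,66,103,-15,50, -1,66,103,-30,60, -1,66,103,-45,63, -1,66,103,-45,63]'
python3 - <<'E'
from h import *
print(r.read_state()['joints'])
a=shot('top');b=shot('side')
A=cv2.resize(a['color'][180:290,320:450],None,fx=4,fy=4);B=cv2.resize(b['color'][150:290,310:430],None,fx=3,fy=3)
h=max(len(A),len(B));P=[cv2.copyMakeBorder(i,0,h-len(i),0,0,0) for i in(A,B)]
I=np.hstack(P)[:600,:];print(I.shape,proj(a,[.46,-.082,.185]));cv2.imwrite('pics/p1.png',I[:,:800,::-1])
E
```

```text
t: 2.25
position: [0.4582, -0.0839, 0.1851]
tcp_rot: [-0.001, -0.617, 0.787, 0.001]
force: [0.4, 0.4, 0.6]
opening: 0.0
gripper_force: 0.0
[ 2.53964604e-01 -3.26288873e-01 -3.27499568e-01 -4.90925528e-04
 -1.57183089e+00 -4.93891256e-01]
(440, 880, 3) [386.00826298 244.98982211]
```

```bash
python3 -c "
import cv2;i=cv2.imread('pics/p1.png');print(i.shape)"
```

```text
(440, 800, 3)
```

View pics/p1.png

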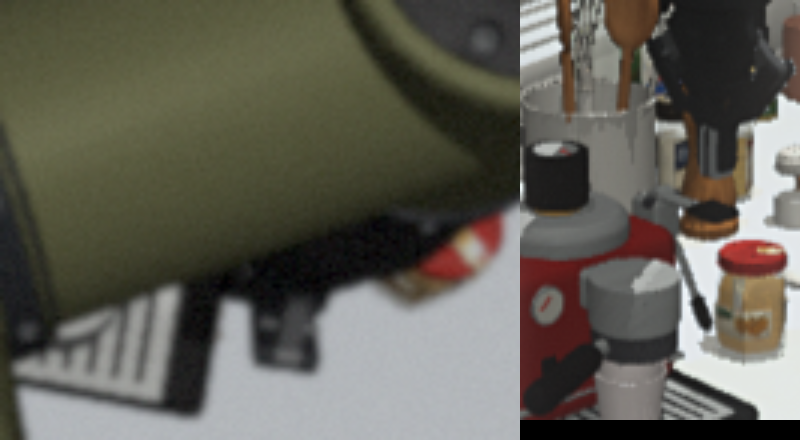

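The side crop shows the shut fingertips at (717,175), directly above the paddle pad at (712,212). I'll press down now.

```bash
python3 -m pendant '[-1,1,2,-15,0, -1,1,2,-22,0, -1,1,2,-28,0, -1,1,2,-34,0, -1,1,2,-39,0, -1,1,2,-42,0, -1,1,2,-45,0, -1,1,2,-45,0]'
```

```text
t: 3.35
position: [0.461, -0.0823, 0.1446]
tcp_rot: [0.002, -0.618, 0.786, -0.002]
force: [-6.2, 3.0, 16.1]
opening: 0.0001
gripper_force: 8.2
```

```bash
python3 -m pendant '[-1,0,0,-1,0, -1,0,0,-1,0, -1,0,0,-1,0, -1,0,0,-1,0, -1,0,0,-1,0, -1,0,0,-1,0, -1,0,0,-1,0, -1,0,0,-1,0]'
python3 - <<'E'
from h import *
b=shot('side','p2.png');cv2.imwrite('pics/p2z.png',cv2.resize(b['color'][150:290,300:440,::-1],None,fx=4,fy=4))
E
python3 -m pendant '[-1,0,0,0,0, -1,0,0,0,0, -1,0,0,0,0]'
```

```text
t: 4.35
position: [0.4611, -0.0824, 0.1444]
tcp_rot: [0.002, -0.618, 0.786, -0.002]
force: [-7.0, 4.3, 19.2]
opening: 0.0001
gripper_force: 10.2
t: 4.78
position: [0.4612, -0.0823, 0.1444]
tcp_rot: [0.002, -0.618, 0.786, -0.002]
force: [-7.5, 2.5, 18.9]
opening: -0.0001
gripper_force: 10.2
```

View pics/p2z.png

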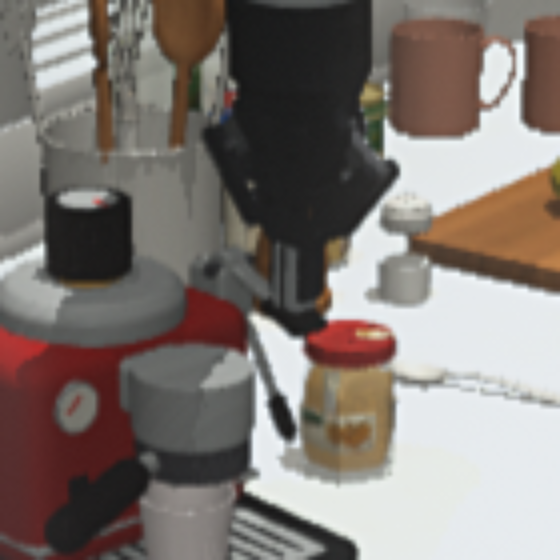

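The pad is pressed down, with the paddle tilted at (300,320). Next I release it, rise and move over the cap.

```bash
python3 -m pendant '[-1,0,0,10,0, -1,0,0,25,0, -1,0,0,60,0, 1,0,0,110,0, 1,30,20,115,10, 1,60,42,115,20, 1,92,65,115,30, 1,92,65,115,30]'
python3 - <<'E'
from h import *
s=r.read_state();print(s['joints'],s['moment'])
b=shot('side','p3.png');cv2.imwrite('pics/p3z.png',cv2.resize(b['color'][120:260,260:420,::-1],None,fx=4,fy=4))
E
```

```text
t: 5.78
position: [0.5531, -0.0156, 0.2532]
tcp_rot: [0.001, 0.801, -0.599, -0.001]
force: [-0.8, -0.5, 0.0]
opening: 0.0855
gripper_force: 0.0
[ 3.34555751e-01 -7.74499534e-02  8.73481778e-03 -3.36810328e-04
 -1.66016011e+00 -4.79070880e-02] [-0.01057208  0.06608551 -0.02488943]
```

View pics/p3z.png

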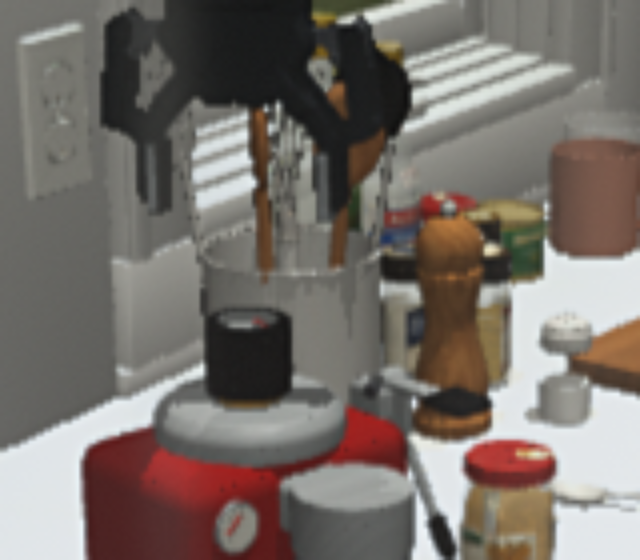

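The paddle has sprung back up (pad at (455,402)), and the fingers straddle the cap, which is at (248,355). Next I descend and grip.

```bash
python3 -m pendant '[1,0,-1,-30,0, 1,0,-1,-60,0, 1,0,-1,-78,0, 1,0,-1,-78,0, 0.1,0,-1,-78,0, -0.3,0,-1,-78,0, -1,0,-1,-78,0, -1,0,-1,-78,0]' 50
python3 - <<'E'
from h import *
s=r.read_state();print(s['joints'],s['moment'])
E
```

```text
t: 6.82
position: [0.5525, -0.0179, 0.1788]
tcp_rot: [-0.001, 0.8, -0.6, 0.001]
force: [0.2, 1.3, 5.7]
opening: 0.0454
gripper_force: 50.9
[ 3.31548531e-01 -8.76422119e-02 -1.36228308e-01  7.64257144e-04
 -1.51974353e+00 -4.73085426e-02] [0.36785602 0.13814893 0.0012272 ]
```

```bash
python3 -m pendant '[-1,0,0,0,2, -1,0,0,0,4, -1,0,0,0,4]'; python3 -c "
from plant import r
s=r.read_state();print(s['joints'][5],s['moment'])"; python3 -m pendant '[-1,0,0,0,3, -1,0,0,0,6, -1,0,0,0,6]'; python3 -c "
from plant import r
s=r.read_state();print(s['joints'][5],s['moment'])"
```

```text
t: 7.2
position: [0.5526, -0.0181, 0.1788]
tcp_rot: [-0.001, 0.821, -0.571, 0.001]
force: [1.0, 1.1, 5.7]
opening: 0.0457
gripper_force: 51.0
0.022912664753944312 [ 0.0332025  -0.10138976  0.01795658]
t: 7.58
position: [0.5526, -0.0181, 0.1789]
tcp_rot: [-0.001, 0.85, -0.528, 0.001]
force: [0.1, 0.6, 6.5]
opening: 0.0459
gripper_force: 51.0
0.12780370828115517 [ 0.1441198  -0.07306299 -0.03089824]
```

```bash
python3 -m pendant '[-1,0,0,0,3, -1,0,0,0,6, -1,0,0,0,8, -1,0,0,0,10, -1,0,0,0,10]'
python3 - <<'E'
from h import *
s=r.read_state();print(s['joints'][5],s['moment'])
E
```

```text
t: 8.2
position: [0.5526, -0.0183, 0.1791]
tcp_rot: [-0.0, 0.892, -0.452, 0.001]
force: [0.5, 0.6, 5.3]
opening: 0.0461
gripper_force: 50.9
0.3020459626974143 [-0.1435752  -0.00327143 -0.08033637]
```

```bash
python3 -m pendant '[-1,0,0,0,9, -1,0,0,0,18, -1,0,0,0,27, -1,0,0,1,36, -1,0,0,1,45, -1,0,0,1,50, -1,0,0,1,50]'
python3 - <<'E'
from h import *
s=r.read_state();print(s['joints'][5],s['moment'])
b=shot('side','p4.png');cv2.imwrite('pics/p4z.png',cv2.resize(b['color'][150:240,270:370,::-1],None,fx=6,fy=6))
E
```

```text
t: 9.07
position: [0.5529, -0.0183, 0.1808]
tcp_rot: [0.0, 0.999, -0.032, 0.002]
force: [0.4, -0.1, 8.1]
opening: 0.0455
gripper_force: 51.3
1.1754109025728918 [-0.07090504 -0.13220062  0.1004578 ]
```

View pics/p4z.png

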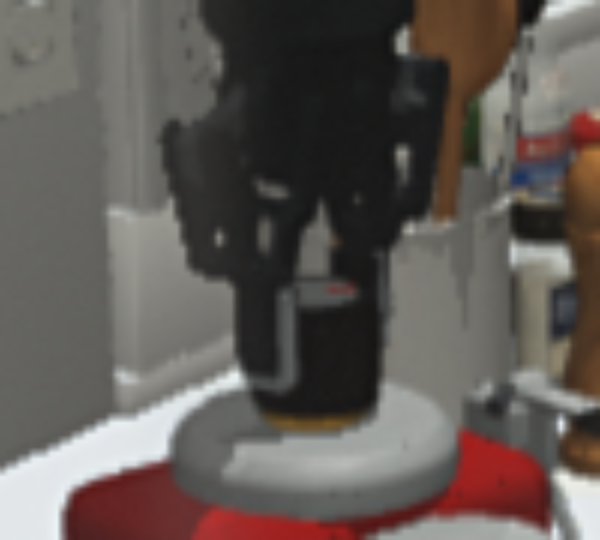

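The mark at (342,289) sits right of and above the top's centre, so the cap has turned with the gripper and loosens counter-clockwise. I'll keep turning.

```bash
python3 -m pendant '[-1,0,0,0,9, -1,0,0,0,18, -1,0,0,1,27, -1,0,0,1,35, -1,0,0,1,42, -1,0,0,1,42]'; python3 -c "
from plant import r
s=r.read_state();print(s['joints'][5],s['moment'])"; python3 -m pendant '[-1,0,0,2,0, -1,0,0,4,0, -1,0,0,6,0, -1,0,0,6,0]'
```

```text
t: 9.88
position: [0.5525, -0.0181, 0.1808]
tcp_rot: [0.001, 0.944, 0.329, 0.001]
force: [-0.3, -0.5, 5.1]
opening: 0.0455
gripper_force: 51.0
1.908884704454682 [ 0.05058193 -0.04699919  0.05003778]
t: 10.38
position: [0.5521, -0.0177, 0.1845]
tcp_rot: [-0.0, 0.945, 0.328, 0.0]
force: [5.3, 0.1, -3.4]
opening: 0.0454
gripper_force: 51.6
```

```bash
python3 -m pendant '[-1,0,0,2,0, -1,0,0,4,0, -1,0,0,6,0, -1,0,0,6,0]'
```

```text
t: 10.88
position: [0.5521, -0.0177, 0.1906]
tcp_rot: [-0.0, 0.945, 0.328, 0.0]
force: [5.2, 0.4, -3.4]
opening: 0.0453
gripper_force: 51.8
```

```bash
python3 -m pendant '[-1,0,0,10,0, -1,0,0,20,0, -1,0,0,32,0, -1,0,0,50,0, -1,0,0,75,0, -1,0,0,100,0, -1,0,0,112,0, -1,0,0,112,0]'
python3 - <<'E'
from h import *
print(r.read_state()['joints'])
a=shot('top');b=shot('side');A=cv2.resize(a['color'][150:300,230:450],(400,273));B=cv2.resize(b['color'][120:350,240:440],None,fx=2,fy=2)
I=np.zeros((460,800,3),np.uint8);I[:273,:400]=A;I[:,400:]=B;cv2.imwrite('pics/p5.png',I[:,:,::-1])
E
```

```text
t: 11.88
position: [0.552, -0.0179, 0.3042]
tcp_rot: [0.0, 0.945, 0.328, 0.001]
force: [0.1, -0.2, -1.3]
opening: 0.0456
gripper_force: 52.6
[ 3.31438405e-01 -6.74682132e-02  1.11374086e-01  5.96710001e-05
 -1.74813605e+00  1.90746159e+00]
```

View pics/p5.png

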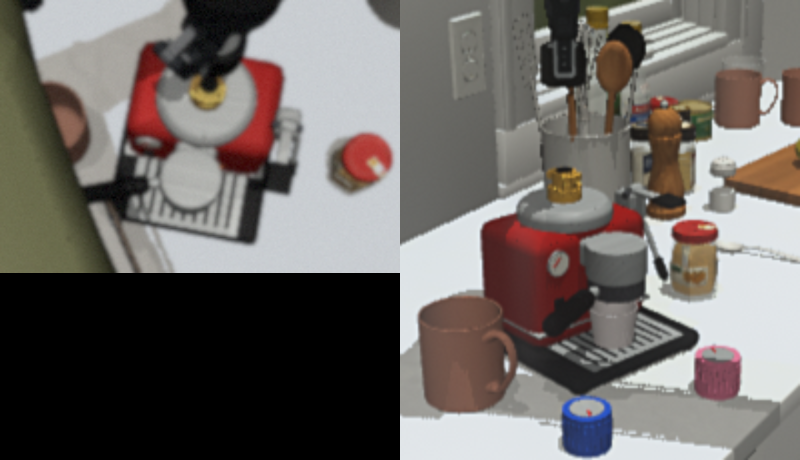

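The brass neck is bare at (565,185), the cap is held upright above it at (562,65), and the cup, mug and jar haven't moved.

```bash
python3 -m pendant '[-1,0,0,3,0, -1,0,0,3,0, -1,0,0,3,0]'; python3 -c "
from plant import r
print(r.finish_job())"
```

```text
t: 12.35
position: [0.5518, -0.0179, 0.306]
tcp_rot: [0.0, 0.945, 0.328, -0.0]
force: [0.9, 0.6, -1.7]
opening: 0.0453
gripper_force: 52.6
the job is handed in; nothing more can be done
None
```

I pressed the steam paddle to its stop, held it for over a second and let it spring back, then unscrewed the cap counter-clockwise and lifted it straight off; it is held upright about 10 cm above the filler neck, the cup, mug and honey jar are unmoved, and the job is handed in.

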